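# Set out the six-minute tea and step the minute counter to 6

## Task

Lift the green tea box out of the basket and set it down gently, upright and lid up, inside the rim of the square wooden tray. Also set the white minute counter to 6, the number on that box's lid, by pressing its red plunger right down and letting it come fully up, once for each step, until 6 stands in the window. Leave the red tea box in the basket and do not knock the maroon tin or the bamboo scoop out of place.

Things in the scene. Friction and masses are not known exactly. Their poses are not given: they have to be found in the camera images.
- green_tea: Green rigid tea box, 56 x 56 mm in plan, 100 mm tall, 0.10 to 0.21 kg, brass band below a cream lid label with numeral 6. Origin: centre of its underside; z up. Stands upright in the basket with more than 35 mm free beside each face.
- red_tea: Red tea box of the same shape and size (56 x 56 x 100 mm, numeral 3 on the lid). Origin: centre of its underside. It stays in the basket. Which of the two boxes stands at which end varies.
- basket: Brown open basket, fixed to the shelf, outside 170 (its x) x 280 (its y) x 60 mm high, walls 6 mm, inner floor 6 mm up. Origin: centre of its underside; z up. The boxes stand about 66 mm either side of its centre along its y.
- tray: Pale wooden square tray, fixed to the shelf, outside 170 x 170 mm, rim 7 mm thick and 14 mm high, flat floor 7 mm up, 156 x 156 mm clear inside. Origin: centre of its underside; its sides run along its x and y.
- counter: White minute counter on a wooden foot, fixed to the shelf: housing 112 (its x) x 150 (its y) x 114 mm high. On top: a clear window 34 x 42 mm over the numbered drum (centre at its y = +30 mm) and a red plunger (at its y = -42 mm). Origin: centre of its underside; z up.
- counter_window (a point): Centre of the counter's window, on the housing's top face, 114 mm above the shelf. The numeral in the window, 24 mm tall, reads upright for someone beyond the far side looking back towards the robot; two red marks flank it.
- plunger_top (a point): Centre of the top face of the red plunger cap (round, 40 mm across, 12 mm thick); 150 mm above the shelf when up; moves with the plunger.
- plunger (a joint): How far the plunger is pressed, m: 0 = fully up, 0.0145 = fully down (hard stop). Springs back by itself. It takes 1.5 to 4 N (most at 2 to 3 mm down, where the drum starts to move), more if pushed fast. Press to the stop: the step is sure only there. One full press and release moves the drum one number; a short press makes no step; it must come back up to below 0.001 before it is pressed again.
- minutes (a joint): Angle of the numbered drum, rad. Numbers 1 to 8 (then 1 again), 0.785 rad (45 degrees) apart: number n stands in the window at (n - 1) x 0.785, so 6 is at 3.927. It starts on one of 1 to 4 (clicking home onto it in the first moment), only steps upwards, clicks onto each number, and can be turned only with the plunger.
- tin: Round maroon tin with screw-top lid, 90 mm across, 76 mm tall, beyond and to the right of the counter; a bystander. Origin: centre of its underside. Along the back, from 0.74 m ahead of the robot's base, stand a plate rack with plates (195 mm high), a cake dome (143 mm, left) and a mug (right); a low bowl stands far right.
- scoop: Flat bamboo tea scoop, 170 mm long, lying along the far side of the basket; a bystander. Origin: centre of its underside.

How it is judged:
By the outcome, as a careful person would: the job done as asked, in the order asked, and still so for the second after the job is handed in, with the robot touching nothing.
It also fails if it takes over 58 s, if anything falls off the work surface, if the arm or the gripper's body presses on something with over 40 N, if the wrist force passes 120 N, or if a joint passes its speed limit or range.

## Robot

A 7-joint arm with a two-finger parallel gripper is mounted at the origin on the work surface. World frame = base frame: x ahead of the robot, y to its left, z up, the work surface at z = 0. Lengths are in m, angles in rad, forces in N, time in s.
With the tool pointing down it reaches from about 0.425 to 0.95 m from the base axis. Payload 4.7 kg.
Tool frame: the origin (TCP) lies midway between the tips of the shut fingers; the grasp point (between the pads) lies 19 mm behind it (ctrl.hold_point_z is the distance from the TCP to the grasp point, in m); x points along the fingers, z is the direction in which the jaws open and shut, and the axes are right-handed (so a half turn about x gives the same grasp; the last joint's range is limited). The gripper opens to 87 mm and grips with 3 to 60 N. Pads are 19 mm wide; open, the fingers measure 117 mm over their backs; the gripper's body (75 mm by 190 mm) begins 51 mm behind the grasp point.
Start: joints at [-1.166, 0.469, -0.049, 1.532, 0.024, 1.141, -0.082], TCP at [0.284, 0.613, 0.223] pointing down, gripper open.
Joint ranges: [-2.59, 2.59], [-0.33, 1.99], [-1.39, 1.29], [0.1, 2.45], [-1.04, 4.18], [0.21, 1.99], [-2.66, 2.66]. Speed limits (rad/s): [2.57, 2.57, 3.14, 3.14, 3.14, 3.14, 3.14].

## Interface

Orientations are given as a unit quaternion [w, x, y, z].
In Python, from rig import ctrl gives the robot as it stands. The module is installed in compiled form; this text tells all that it offers.
- The arm moves only by the tool step_arm, never from a script. Its argument "motion" is a list of rows, each a list of 5 numbers: the opening, from 0 (shut) to 1 (fully open), then the shift along the tool's x, y, z in units of 40 mm (1.0 is 40 mm), then the turn about the tool's x in units of 8 degrees (1.0 is 8 degrees). In form: [[jaw, x, y, z, turn], ...]. A call has exactly 10 rows; each row shifts and turns the commanded pose from where the row before left it, along the tool's axes as they then stand; what a row does not reach is not made up. A row lasts 1/10 s, in which the tool goes at most 50 mm and 8.59 degrees, less where a joint would pass 70% of its speed; a pose out of reach is approached as far as the arm can. A call is refused whole if a number of a shift passes 1 or a number of a turn 1, either way. A call with a gripper value outside its range is refused whole. The fingers move at their own pace and stop on an object; the grip force is fixed at half the most. Time passes only in rows, so rows that do not move let the fingers close, or fill a call up. It gives the time, the measured TCP pose, the force and the opening at its end, in the units of the state.
- ctrl.state(): the state, without advancing time (a new reading comes with each control period).
- ctrl.camera(name): name is "side" or "top"; returns (picture, depth): 420x560x3 uint8, blue, green, red; 420x560 float32, m along the optical axis (not along the pixel's ray), 0 where there is no reading.
- ctrl.get_calibration(name): a dict with "mtx" (3x3 intrinsics, pixels), "cam_to_world" (4x4, takes a point from camera to world coordinates). Camera axes: x right, y down, z forward; pixel columns grow to the right and rows downward; lengths in m; the calibration is good to about 2 mm. A picture is of the moment at which its call begins. get_calibration takes no time and is no camera call.
- ctrl.hand_in(): hands the job in, once; it reports no verdict.
The state is a dict: "time": time; "joint_pos": joint angles; "joint_vel": joint speeds; "effort": joint torques, N m; "tcp_pos": TCP position; "tcp_rot": TCP orientation; "wrist_force": force on the tool from outside, world axes, zero at the start; "moment": the same for the moment, N m; "finger_gap": finger opening in m.
Only numpy, scipy, OpenCV 4.12 (cv2) and the standard library are available. Lean on these libraries where they do the work, as an engineer would, in place of code of your own. Each camera call takes 0.05 s, during which the arm holds its last target.

## Working session

There is one attempt and no reset: what is moved stays moved. The work goes in short steps, Python scripts to look and compute and a tool call to move; the robot and the scene stay as the last step left them, time stands still between calls to the robot, and variables do not carry over. Pictures are saved under pics/ and viewed, and the job is handed in when it is done.

Besides the shell and the picture viewer there is one more tool, called after "Emit:" by a JSON object that holds its "method" and its "body". step_arm: Moves the arm, as the interface text tells. Its arguments: {"type":"object","properties":{"motion":{"type":"array"}},"required":["motion"]}

```bash
mkdir -p pics
cat > look.py <<'E'
import sys,cv2,numpy as np
from rig import ctrl
tag=sys.argv[1]
for n in sys.argv[2:]:
    p,d=ctrl.camera(n); cv2.imwrite(f'pics/{tag}_{n}.png',p); np.savez(f'{tag}_{n}.npz',p=p,d=d)
    c=ctrl.get_calibration(n)
    np.savez(f'cal_{n}.npz',K=c['mtx'],T=c['cam_to_world'])
s=ctrl.state(); print(s['time'],np.round(s['tcp_pos'],4),np.round(s['tcp_rot'],4),s['finger_gap'],np.round(s['wrist_force'],2))
E
python3 look.py a side top; python3 -c "
import numpy as np
for n in('side','top'):
  c=np.load(f'cal_{n}.npz');print(c['K'],c['T'].round(3))"
```

```text
0.1 [0.2835 0.612  0.2216] [ 0.5954 -0.381   0.5964  0.3803] 0.08722387019386382 [-0.14  0.46  0.64]
[[412.02096459   0.         283.92084481]
 [  0.         412.02096459 215.48386843]
 [  0.           0.           1.        ]] [[ 0.934 -0.203  0.294  0.329]
 [-0.357 -0.532  0.768 -0.652]
 [ 0.    -0.822 -0.569  0.621]
 [ 0.     0.     0.     1.   ]]
[[405.38575796   0.         285.84642669]
 [  0.         405.38575796 205.91634992]
 [  0.           0.           1.        ]] [[-0.    -0.985  0.171  0.421]
 [-1.     0.003  0.014  0.01 ]
 [-0.014 -0.171 -0.985  1.125]
 [ 0.     0.     0.     1.   ]]
```

View pics/a_side.png

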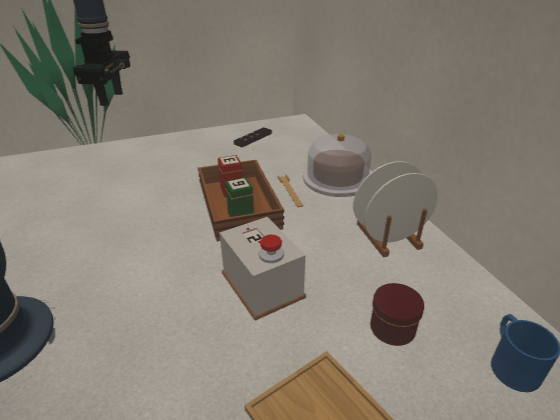

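View pics/a_top.png

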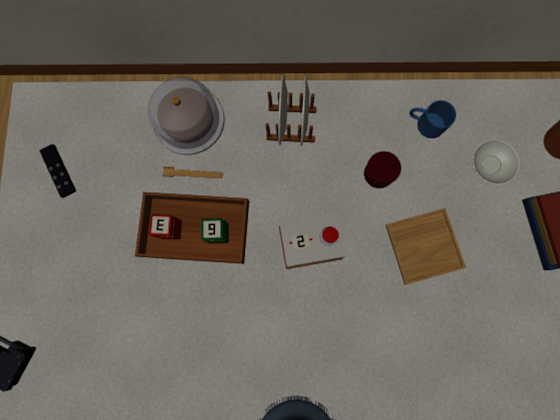

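The side view shows the green box at about (239,195) and the red at (230,170) in the basket, the counter at (262,265), its plunger at (271,245), and only part of the tray. The top view shows green "6" at (214,230), red "3" at (162,226), the counter window at (301,241), the plunger at (330,235), the tray at (425,246), the tin at (382,169) and the scoop at (193,174).

```bash
cat > meas.py <<'E'
import cv2,numpy as np,sys
tag=sys.argv[1]
def ld(n):
    a=np.load(f'{tag}_{n}.npz');c=np.load(f'cal_{n}.npz');return a['p'],a['d'],c['K'],c['T']
def pts(d,K,T):
    v,u=np.mgrid[:d.shape[0],:d.shape[1]]
    P=np.stack([(u-K[0,2])/K[0,0]*d,(v-K[1,2])/K[1,1]*d,d],-1)
    return P@T[:3,:3].T+T[:3,3]
for n in ('top','side'):
    p,d,K,T=ld(n);W=pts(d,K,T);h=cv2.cvtColor(p,cv2.COLOR_BGR2HSV)
    H,S,V=[h[...,i].astype(int) for i in range(3)]
    ok=d>0
    inb=(W[...,1]<0.45)&(W[...,1]>-0.6)&(W[...,0]>0.25)&(W[...,0]<.8)&ok
    red=((H<8)|(H>172))&(S>150)&(V>60)&inb
    green=(H>50)&(H<95)&(S>90)&inb
    def rep(name,m):
        if m.sum()<5: print(n,name,'none');return
        w=W[m];k=w[:,2]>np.percentile(w[:,2],95)-.006
        v,u=np.nonzero(m)
        (c,sz,a)=cv2.minAreaRect(w[k][:,:2].astype(np.float32))
        print(n,name,m.sum(),'px',u.mean().round(),v.mean().round(),'ztop',np.percentile(w[:,2],95).round(4),'rect c',np.round(c,4),np.round(sz,4),round(a,1))
    rep('green',green)
    nn,lab,st,ce=cv2.connectedComponentsWithStats(red.astype(np.uint8))
    for i in range(1,nn):
        if st[i,4]>40: rep('red',lab==i)
    def zone(name,x0,x1,y0,y1,z0,z1):
        m=ok&(W[...,0]>x0)&(W[...,0]<x1)&(W[...,1]>y0)&(W[...,1]<y1)&(W[...,2]>z0)&(W[...,2]<z1)
        if m.sum()<20: print(n,name,'few');return
        nn,lab,st,ce=cv2.connectedComponentsWithStats(m.astype(np.uint8));i=1+st[1:,4].argmax()
        w=W[lab==i];c,sz,a=cv2.minAreaRect(w[:,:2].astype(np.float32))
        print(n,name,(lab==i).sum(),'z',np.median(w[:,2]).round(4),'rect',np.round(c,4),np.round(sz,4),round(a,1))
    zone('boxtops',.3,.7,.0,.45,.085,.13)
    zone('green top',.3,.7,.1,.235,.085,.13)
    zone('countertop',.3,.7,-.25,.1,.1,.125)
    zone('plunger',.3,.7,-.25,.1,.14,.17)
    zone('basket',.3,.7,.05,.5,.04,.075)
    zone('tray',.3,.7,-.6,-.2,.0055,.03)
    zone('trayrim',.3,.7,-.6,-.2,.0105,.03)
    zone('tin',.5,.75,-.4,-.15,.06,.1)
E
python3 meas.py a
python3 -c "
import cv2
p=cv2.imread('pics/a_top.png');cv2.imwrite('pics/z1.png',cv2.resize(p[180:290,130:350],None,fx=3.5,fy=3.5,interpolation=2))"
```

```text
top green 233 px 217.0 232.0 ztop 0.1081 rect c [0.5394 0.212 ] [0.0516 0.0524] 0.3
top red 170 px 160.0 225.0 ztop 0.1089 rect c [0.5512 0.3457] [0.055  0.0542] 89.3
top red 193 px 330.0 234.0 ztop 0.1528 rect c [ 0.5204 -0.082 ] [0.0343 0.0365] 89.4
top boxtops 604 z 0.1139 rect [0.5058 0.0219] [0.0402 0.1148] 89.9
top green top 473 z 0.1062 rect [0.5402 0.2094] [0.0557 0.0508] 0.3
top countertop 2488 z 0.1139 rect [ 0.5149 -0.0404] [0.1125 0.1501] 9.8
top plunger 213 z 0.1497 rect [ 0.5216 -0.0811] [0.0363 0.0387] 88.4
top basket 1245 z 0.0592 rect [0.5522 0.2774] [0.2846 0.1745] 86.1
top tray 3162 z 0.0083 rect [ 0.5051 -0.3529] [0.1702 0.1726] 15.3
top trayrim 671 z 0.0139 rect [ 0.505  -0.3527] [0.1702 0.172 ] 15.3
top tin 881 z 0.0744 rect [ 0.7076 -0.2355] [0.0843 0.0879] 0.5
side green 74 px 237.0 188.0 ztop 0.1068 rect c [0.5378 0.208 ] [0.0526 0.0492] 2.2
side red 133 px 230.0 166.0 ztop 0.1068 rect c [0.5428 0.3307] [0.0382 0.0679] 53.0
side red 166 px 229.0 179.0 ztop 0.0799 rect c [0.5473 0.3182] [0.0487 0.0084] 2.3
side red 265 px 270.0 242.0 ztop 0.1511 rect c [ 0.5197 -0.0838] [0.0375 0.0369] 16.6
side boxtops 628 z 0.1136 rect [0.503  0.0134] [0.113  0.0445] 9.7
side green top 421 z 0.1048 rect [0.5383 0.2087] [0.057  0.0533] 1.6
side countertop 2858 z 0.1136 rect [ 0.5132 -0.0406] [0.1137 0.1544] 9.9
side plunger 285 z 0.1493 rect [ 0.5194 -0.0837] [0.0386 0.0372] 70.8
side basket 1388 z 0.057 rect [0.5498 0.276 ] [0.2879 0.1741] 86.4
side tray 5069 z 0.0072 rect [ 0.5017 -0.3446] [0.1709 0.1546] 15.5
side trayrim 988 z 0.0134 rect [ 0.5017 -0.3446] [0.1709 0.1546] 15.5
side tin 1661 z 0.0739 rect [ 0.7066 -0.2372] [0.0872 0.0894] 1.3
```

View pics/z1.png

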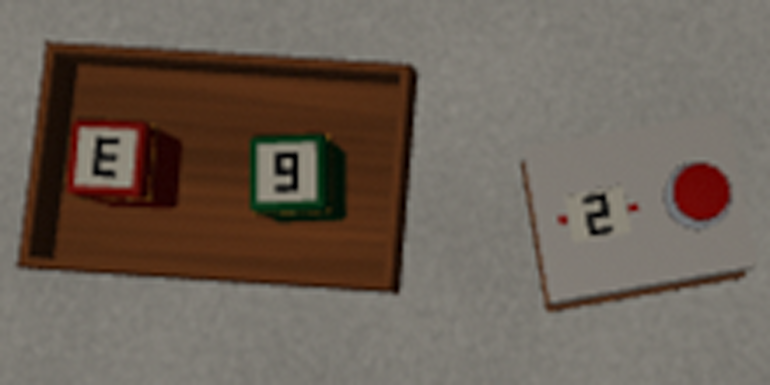

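```bash
cat > plan.py <<'E'
# usage: plan.py x y z [yawturn deg]: shift in tool units
import sys,numpy as np
from rig import ctrl
from scipy.spatial.transform import Rotation as R
s=ctrl.state();q=s['tcp_rot'];M=R.from_quat([q[1],q[2],q[3],q[0]]).as_matrix()
print('t',round(s['time'],2),'tcp',np.round(s['tcp_pos'],4),'gap',round(s['finger_gap'],4),'F',np.round(s['wrist_force'],1));print(M.round(4))
z=M[:,2];print('jaw dir world deg',np.degrees(np.arctan2(z[1],z[0])),'tilt deg',np.degrees(np.arccos(-M[2,0])))
print('q',np.round(s['joint_pos'],3))
if len(sys.argv)>3:
    d=np.array(list(map(float,sys.argv[1:4])))-s['tcp_pos']
    if len(sys.argv)>4:   # axes after turn: turn about x
        M=M@R.from_euler('x',float(sys.argv[4]),degrees=True).as_matrix()
    print('d world',d.round(4),'tool units',(M.T@d/.04).round(3))
E
python3 plan.py .539 .21 .22
python3 - <<'E'
import numpy as np,cv2
exec(open('meas.py').read().split("for n in ('top'")[0].replace("sys.argv[1]","'a'"))
for n in('top','side'):
    p,d,K,T=ld(n);W=pts(d,K,T)
    m=(np.abs(W[...,2]-.106)<.01)&(np.abs(W[...,0]-.54)<.04)&(np.abs(W[...,1]-.21)<.04)&(d>0)
    m=cv2.morphologyEx(m.astype(np.uint8),cv2.MORPH_OPEN,np.ones((3,3)))
    w=W[m>0]; 
    c,_=cv2.findContours(m,0,1);c=max(c,key=cv2.contourArea)
    # refine: rays of contour onto z=.106
    uv=c[:,0,:].astype(float);r=np.c_[(uv[:,0]-K[0,2])/K[0,0],(uv[:,1]-K[1,2])/K[1,1],np.ones(len(uv))]@T[:3,:3].T
    P=T[:3,3]+r*((.106-T[2,3])/r[:,2])[:,None]
    print(n,cv2.minAreaRect(P[:,:2].astype(np.float32)))
    lab=(p.min(2)>110)&(np.abs(W[...,0]-.54)<.035)&(np.abs(W[...,1]-.21)<.035)
    v,u=np.nonzero(lab);print(len(u),W[lab].mean(0),cv2.minAreaRect(W[lab][:,:2].astype(np.float32)), np.median(W[lab][:,2]))
E
```

```text
t 0.1 tcp [0.2835 0.612  0.2216] gap 0.0872 F [-0.1  0.5  0.6]
[[-7.000e-04 -9.074e-01  4.203e-01]
 [-1.600e-03  4.203e-01  9.074e-01]
 [-1.000e+00 -1.000e-04 -1.700e-03]]
jaw dir world deg 65.14482747508781 tilt deg 0.09839181826057931
q [-1.166  0.469 -0.049  1.534  0.024  1.141 -0.082]
d world [ 0.2555 -0.402  -0.0016] tool units [  0.052 -10.02   -6.434]
top ((0.5404338836669922, 0.21315984427928925), (0.05498848855495453, 0.053484056144952774), 89.90614318847656)
153 [0.53879661 0.21272587 0.10666113] ((0.5401249527931213, 0.21294768154621124), (0.039019130170345306, 0.039119917899370193), 1.5418848991394043) 0.10657282958716174
side ((0.5360564589500427, 0.20385614037513733), (0.05791226029396057, 0.06970394402742386), 3.2134952545166016)
99 [0.53859047 0.21298773 0.10640525] ((0.5395933985710144, 0.21366029977798462), (0.04133407399058342, 0.044239144772291183), 3.031435012817383) 0.10641155679794134
```

Emit:
{"method": "step_arm", "body": {"motion": [[1, 0, 0, 0, -0.78], [1, 0, 0, 0, -0.78], [1, 0, 0, 0, -0.78], [1, 0, 0, 0, -0.78], [1, 0, -0.6, -0.6, 0], [1, 0, -0.6, -0.7, 0], [1, 0, -0.6, -0.7, 0], [1, 0, -0.6, -0.7, 0], [1, 0, -0.6, -0.7, 0], [1, 0, -0.6, -0.6, 0]]}}

```text
time: 1.1
tcp_pos: [0.4288, 0.4508, 0.2222]
tcp_rot: [-0.499, 0.5, -0.5, -0.5]
wrist_force: [0.6, 0.2, 0.7]
finger_gap: 0.0868
```

```bash
python3 plan.py .540 .2125 .22
```

```text
t 1.1 tcp [0.4288 0.4508 0.2222] gap 0.0868 F [0.6 0.2 0.7]
[[-4.0e-04 -1.0e+00 -1.2e-03]
 [-9.0e-04 -1.2e-03  1.0e+00]
 [-1.0e+00  5.0e-04 -9.0e-04]]
jaw dir world deg 90.07016491626219 tilt deg 0.060204709180056416
q [-0.808  0.386 -0.094  1.663  0.04   1.096  0.659]
d world [ 0.1112 -0.2383 -0.0022] tool units [ 0.058 -2.772 -5.962]
```

Emit:
{"method": "step_arm", "body": {"motion": [[1, 0, -0.35, -0.75, -0.12], [1, 0, -0.35, -0.75, 0], [1, 0, -0.35, -0.75, 0], [1, 0, -0.35, -0.75, 0], [1, 0, -0.35, -0.75, 0], [1, 0, -0.35, -0.75, 0], [1, 0, -0.35, -0.75, 0], [1, 0, -0.33, -0.72, 0], [1, 0, 0, 0, 0], [1, 0, 0, 0, 0]]}}

```text
time: 2.1
tcp_pos: [0.543, 0.2152, 0.2222]
tcp_rot: [0.496, -0.504, 0.496, 0.504]
wrist_force: [0.7, 0.7, -0.2]
finger_gap: 0.0868
```

```bash
python3 plan.py .540 .2125 .061; python3 look.py b top side
```

```text
t 2.1 tcp [0.543  0.2152 0.2222] gap 0.0868 F [ 0.7  0.7 -0.2]
[[-8.000e-04 -9.999e-01 -1.680e-02]
 [ 1.000e-04 -1.680e-02  9.999e-01]
 [-1.000e+00  8.000e-04  1.000e-04]]
jaw dir world deg 90.96439039834175 tilt deg 0.046937182018364054
q [-4.460e-01  3.210e-01 -4.000e-03  1.757e+00  1.000e-03  1.065e+00
  1.137e+00]
d world [-0.003  -0.0027 -0.1612] tool units [ 4.03   0.074 -0.067]
2.2 [0.5423 0.2172 0.2223] [ 0.4948 -0.5047  0.4949  0.5055] 0.08696206737860039 [-0.15 -0.65 -0.87]
```

View pics/b_side.png

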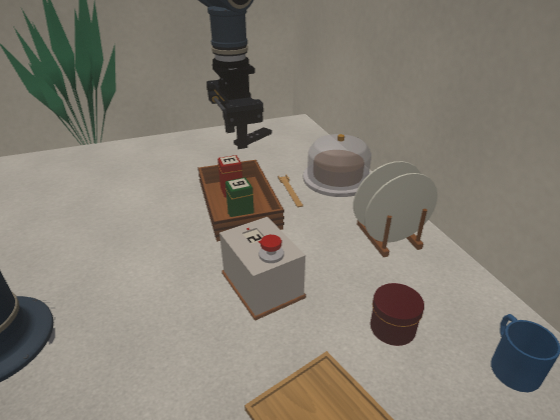

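Run:
```python
import numpy as np
from rig import ctrl
for n in('side','top'):
    c=np.load(f'cal_{n}.npz');K,T=c['K'],c['T']
    for P in([.542,.216,.222],[.54,.2125,.106]):
        x=np.linalg.inv(T)@np.r_[P,1];u=K@x[:3];print(n,P,u[:2]/u[2],x[2])
for i in range(3): print(ctrl.state()['tcp_pos'])
```

```text
side [0.542, 0.216, 0.222] [235.84925743 139.37508353] 0.956389189925508
side [0.54, 0.2125, 0.106] [238.53789578 183.53847185] 1.0191319946913102
top [0.542, 0.216, 0.222] [200.18257211 221.77302777] 0.9127606802852333
top [0.54, 0.2125, 0.106] [211.72253951 228.61948448] 1.0266495526592956
[0.5423262  0.21720696 0.22227994]
[0.5423262  0.21720696 0.22227994]
[0.5423262  0.21720696 0.22227994]
```

View pics/b_top.png

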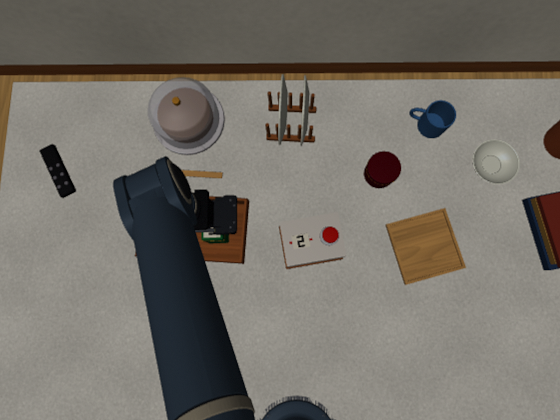

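The side view shows the gripper at about (240,135), above the boxes. The top view shows the gripper body at (217,213), with only the near edge of the green box visible at (214,238). Both match the projected TCP, so I'll correct by about 3 mm and descend.

Emit:
{"method": "step_arm", "body": {"motion": [[1, 0, 0.075, -0.09, 0], [1, 0.5, 0, 0, 0], [1, 0.6, 0, 0, 0], [1, 0.6, 0, 0, 0], [1, 0.6, 0, 0, 0], [1, 0.5, 0, 0, 0], [1, 0.5, 0, 0, 0], [1, 0.4, 0, 0, 0], [1, 0.3, 0, 0, 0], [1, 0, 0, 0, 0]]}}

```text
time: 3.2
tcp_pos: [0.5386, 0.2123, 0.061]
tcp_rot: [0.494, -0.504, 0.496, 0.505]
wrist_force: [0.3, 0.1, -0.1]
finger_gap: 0.087
```

```bash
python3 plan.py .540 .2125 .061; python3 look.py c side;python3 -c "
import cv2
p=cv2.imread('pics/c_side.png');cv2.imwrite('pics/c_z.png',cv2.resize(p[100:240,160:320],None,fx=4,fy=4,interpolation=2))"
```

```text
t 3.2 tcp [0.5386 0.2123 0.061 ] gap 0.087 F [ 0.3  0.1 -0.1]
[[-0.0032 -0.9998 -0.0199]
 [-0.0012 -0.0199  0.9998]
 [-1.      0.0033 -0.0011]]
jaw dir world deg 91.14294572496846 tilt deg 0.19753469713634608
q [-0.441  0.503 -0.009  1.908  0.006  0.734  1.137]
d world [0.0014 0.0002 0.    ] tool units [-0.001 -0.035  0.003]
3.25 [0.5395 0.2126 0.0621] [ 0.4947 -0.5046  0.4955  0.5051] 0.08711774186539449 [-0.07  0.45  0.6 ]
```

View pics/c_z.png

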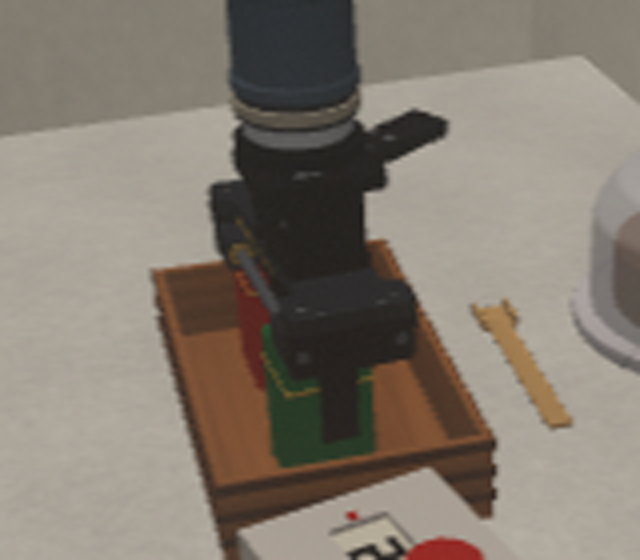

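In the zoomed view the near finger (340,400) stands clear of the green box's face, roughly centred on it. I'll close the jaws.

Emit:
{"method": "step_arm", "body": {"motion": [[0.7, 0, 0, 0, 0], [0.6, 0, 0, 0, 0], [0.5, 0, 0, 0, 0], [0.4, 0, 0, 0, 0], [0.3, 0, 0, 0, 0], [0.3, 0, 0, 0, 0], [0.3, 0, 0, 0, 0], [0.3, 0, 0, 0, 0], [0.3, 0, 0, 0, 0], [0.3, 0, 0, 0, 0]]}}

```text
time: 4.25
tcp_pos: [0.5404, 0.2124, 0.0629]
tcp_rot: [-0.496, 0.505, -0.495, -0.505]
wrist_force: [-0.6, 1.6, 4.1]
finger_gap: 0.056
```

Emit:
{"method": "step_arm", "body": {"motion": [[0.2, -0.1, 0, 0, 0], [0.2, -0.3, 0, 0, 0], [0.2, -0.5, 0, 0, 0], [0.2, -0.7, 0, 0, 0], [0.2, -0.8, 0, 0, 0], [0.2, -0.8, 0, 0, 0], [0.2, -0.8, 0, 0, 0], [0.2, -0.6, 0, 0, 0], [0.2, -0.3, 0, 0, 0], [0.2, 0, 0, 0, 0]]}}

```text
time: 5.25
tcp_pos: [0.5408, 0.2123, 0.2603]
tcp_rot: [-0.496, 0.505, -0.494, -0.504]
wrist_force: [0.3, 0.2, -1.3]
finger_gap: 0.0559
```

```bash
python3 plan.py .505 -.352 .26; python3 look.py d side
```

```text
t 5.25 tcp [0.5408 0.2123 0.2603] gap 0.0559 F [ 0.3  0.2 -1.3]
[[ 0.0029 -0.9998 -0.0184]
 [ 0.0013 -0.0184  0.9998]
 [-1.     -0.0029  0.0013]]
jaw dir world deg 91.05669366352747 tilt deg 0.1832966789198588
q [-4.450e-01  2.820e-01 -2.000e-03  1.719e+00  1.000e-03  1.137e+00
  1.142e+00]
d world [-3.580e-02 -5.643e-01 -3.000e-04] tool units [ -0.015   1.154 -14.089]
5.3 [0.54   0.212  0.2585] [-0.4954  0.5046 -0.4953 -0.5046] 0.055661283549722246 [-0.12  0.76 -2.09]
```

View pics/d_side.png

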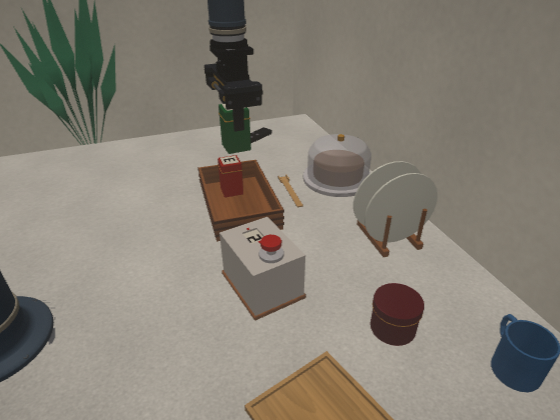

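The side view shows the green box lifted clear and upright at (236,128), with the red box still in the basket at (230,176). I'll carry it across, high above the counter.

Emit:
{"method": "step_arm", "body": {"motion": [[0.2, 0, 0.0, -0.3, 0], [0.2, 0, 0.05, -0.6, 0], [0.2, 0, 0.05, -0.7, 0], [0.2, 0, 0.05, -0.7, 0], [0.2, 0, 0.05, -0.7, 0], [0.2, 0, 0.05, -0.7, 0], [0.2, 0, 0.05, -0.7, 0], [0.2, 0, 0.05, -0.7, 0], [0.2, 0, 0.05, -0.7, 0], [0.2, 0, 0.05, -0.7, 0]]}}

```text
time: 6.3
tcp_pos: [0.5254, -0.0503, 0.2567]
tcp_rot: [0.495, -0.504, 0.497, 0.505]
wrist_force: [-0.1, 0.3, -2.4]
finger_gap: 0.0556
```

Emit:
{"method": "step_arm", "body": {"motion": [[0.2, 0, 0.1, -0.8, 0], [0.2, 0, 0.1, -0.8, 0], [0.2, 0, 0.1, -0.8, 0], [0.2, 0, 0.1, -0.8, 0], [0.2, 0, 0.1, -0.8, 0], [0.2, 0, 0.1, -0.8, 0], [0.2, 0, 0.1, -0.8, 0], [0.2, 0, 0.0, -0.7, 0], [0.2, 0, 0, -0.5, 0], [0.2, 0, 0, -0.3, 0]]}}

```text
time: 7.3
tcp_pos: [0.5022, -0.3349, 0.2567]
tcp_rot: [0.495, -0.503, 0.497, 0.505]
wrist_force: [0.9, -0.3, -1.7]
finger_gap: 0.0561
```

```bash
python3 plan.py .505 -.352 .068; python3 look.py e top side
```

```text
t 7.3 tcp [ 0.5022 -0.3349  0.2567] gap 0.0561 F [ 0.9 -0.3 -1.7]
[[-3.600e-03 -9.999e-01 -1.520e-02]
 [ 5.000e-04 -1.520e-02  9.999e-01]
 [-1.000e+00  3.600e-03  5.000e-04]]
jaw dir world deg 90.87051824184893 tilt deg 0.2100682466633966
q [ 0.285  0.33   0.304  1.681 -0.105  1.15   2.202]
d world [ 0.0028 -0.0171 -0.1887] tool units [ 4.717 -0.082 -0.43 ]
7.4 [ 0.5027 -0.3344  0.2571] [ 0.4956 -0.503   0.4968  0.5045] 0.05549652491571678 [ 0.04 -0.32 -1.41]
```

View pics/e_side.png

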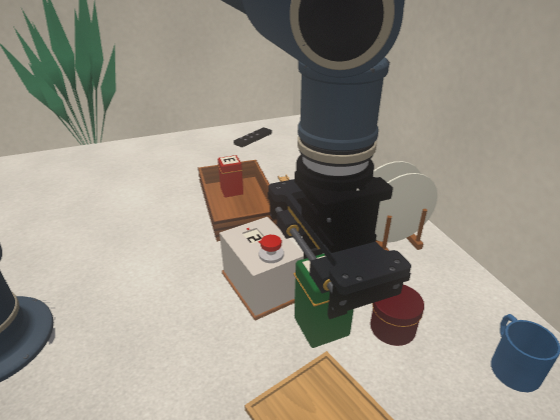

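View pics/e_top.png

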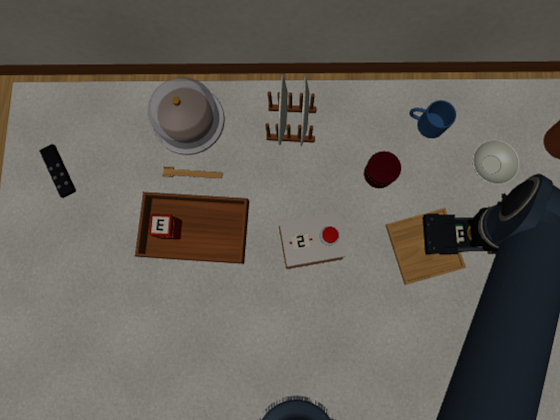

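The side view shows the box held upright at (323,310), not yet over the tray. The top view shows the gripper at (455,233), over the tray, with the basket's other contents undisturbed. I'll descend to just above the floor.

Emit:
{"method": "step_arm", "body": {"motion": [[0.2, 0.2, -0.07, -0.3, 0], [0.2, 0.5, 0, -0.13, 0], [0.2, 0.7, 0, 0, 0], [0.2, 0.8, 0, 0, 0], [0.2, 0.8, 0, 0, 0], [0.2, 0.7, 0, 0, 0], [0.2, 0.5, 0, 0, 0], [0.2, 0.3, 0, 0, 0], [0.2, 0.1, 0, 0, 0], [0.2, 0, 0, 0, 0]]}}

```text
time: 8.4
tcp_pos: [0.5077, -0.3495, 0.0743]
tcp_rot: [0.495, -0.505, 0.495, 0.505]
wrist_force: [0.4, -0.3, -1.7]
finger_gap: 0.0556
```

```bash
python3 plan.py .505 -.352 .064; python3 look.py f top side
```

```text
t 8.4 tcp [ 0.5077 -0.3495  0.0743] gap 0.0556 F [ 0.4 -0.3 -1.7]
[[-1.000e-04 -9.998e-01 -1.930e-02]
 [ 3.000e-04 -1.930e-02  9.998e-01]
 [-1.000e+00  1.000e-04  3.000e-04]]
jaw dir world deg 91.10346600803452 tilt deg 0.016799662595438743
q [ 0.345  0.541  0.259  1.825 -0.185  0.799  2.288]
d world [-0.0027 -0.0025 -0.0103] tool units [ 0.258  0.068 -0.062]
8.5 [ 0.5082 -0.3501  0.0755] [-0.4955  0.5054 -0.495  -0.504 ] 0.055865885772754746 [-0.18 -0.04 -1.8 ]
```

View pics/f_side.png

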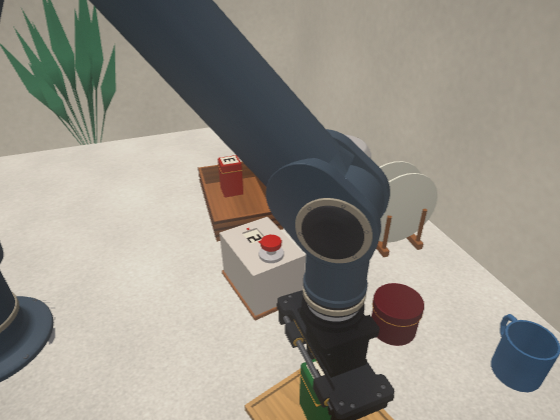

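The view shows the box at (315,390) over the tray, still about 11 mm up. I'll lower it slowly and watch the force.

Emit:
{"method": "step_arm", "body": {"motion": [[0.2, 0.06, 0.05, 0, 0], [0.2, 0.05, 0, 0, 0], [0.2, 0.05, 0, 0, 0], [0.2, 0.03, 0, 0, 0], [0.2, 0.02, 0, 0, 0], [0.2, 0.02, 0, 0, 0], [0.2, 0, 0, 0, 0], [0.2, 0, 0, 0, 0], [0.2, 0, 0, 0, 0], [0.2, 0, 0, 0, 0]]}}

```text
time: 9.5
tcp_pos: [0.5054, -0.3498, 0.0653]
tcp_rot: [-0.495, 0.505, -0.495, -0.505]
wrist_force: [0.6, -0.2, -2.8]
finger_gap: 0.0561
```

Emit:
{"method": "step_arm", "body": {"motion": [[0.2, 0.015, 0, 0, 0], [0.2, 0.015, 0, 0, 0], [0.2, 0, 0, 0, 0], [0.2, 0, 0, 0, 0], [0.2, 0, 0, 0, 0], [0.2, 0, 0, 0, 0], [0.2, 0, 0, 0, 0], [0.2, 0, 0, 0, 0], [0.2, 0, 0, 0, 0], [0.2, 0, 0, 0, 0]]}}

```text
time: 10.5
tcp_pos: [0.5054, -0.3497, 0.0641]
tcp_rot: [0.495, -0.505, 0.495, 0.505]
wrist_force: [-0.1, -0.1, -1.0]
finger_gap: 0.0558
```

Emit:
{"method": "step_arm", "body": {"motion": [[0.2, 0.015, 0, 0, 0], [0.2, 0.015, 0, 0, 0], [0.2, 0, 0, 0, 0], [0.2, 0, 0, 0, 0], [0.2, 0, 0, 0, 0], [0.2, 0, 0, 0, 0], [0.2, 0, 0, 0, 0], [0.2, 0, 0, 0, 0], [0.2, 0, 0, 0, 0], [0.2, 0, 0, 0, 0]]}}

```text
time: 11.5
tcp_pos: [0.5055, -0.3498, 0.0639]
tcp_rot: [-0.496, 0.505, -0.495, -0.505]
wrist_force: [-2.3, 2.0, 5.6]
finger_gap: 0.0558
```

The wrist force has changed sign (+5.6 N), so the box is standing on the tray floor. I'll release it and rise.

Emit:
{"method": "step_arm", "body": {"motion": [[0.66, 0, 0, 0, 0], [0.7, 0, 0, 0, 0], [0.75, 0, 0, 0, 0], [0.85, 0, 0, 0, 0], [1, 0, 0, 0, 0], [1, 0, 0, 0, 0], [1, 0, 0, 0, 0], [1, 0, 0, 0, 0], [1, -0.1, 0, 0, 0], [1, -0.3, 0, 0, 0]]}}

```text
time: 12.5
tcp_pos: [0.5047, -0.3492, 0.0784]
tcp_rot: [0.495, -0.504, 0.496, 0.506]
wrist_force: [-0.1, 0.2, -0.5]
finger_gap: 0.0867
```

Emit:
{"method": "step_arm", "body": {"motion": [[1, -0.5, 0, 0, 0], [1, -0.6, 0, 0, 0], [1, -0.7, 0, 0, 0], [1, -0.7, 0, 0, 0], [1, -0.7, 0, 0, 0], [1, -0.6, 0, 0, 0], [1, -0.3, 0, 0, 0], [0.7, 0, 0, 0, 0], [0.3, 0, 0, 0, 0], [0, 0, 0, 0, 0]]}}

```text
time: 13.5
tcp_pos: [0.5047, -0.3492, 0.2413]
tcp_rot: [0.495, -0.504, 0.496, 0.506]
wrist_force: [-0.4, 0.7, -0.1]
finger_gap: 0.0702
```

```bash
python3 plan.py .520 -.0825 .2; python3 look.py g top side;python3 meas.py g
```

```text
t 13.5 tcp [ 0.5047 -0.3492  0.2413] gap 0.0702 F [-0.4  0.7 -0.1]
[[-0.0025 -0.9998 -0.0186]
 [ 0.0016 -0.0186  0.9998]
 [-1.      0.0025  0.0016]]
jaw dir world deg 91.06777595923204 tilt deg 0.17097048335182094
q [ 0.305  0.359  0.307  1.677 -0.118  1.126  2.234]
d world [ 0.0153  0.2667 -0.0413] tool units [ 1.042 -0.51   6.656]
13.6 [ 0.5048 -0.3493  0.2414] [ 0.4951 -0.5037  0.4956  0.5055] 0.06301944131705042 [ 0.58 -0.28 -0.39]
top green 287 px 428.0 243.0 ztop 0.4171 rect c [ 0.505  -0.3204] [0.079  0.0212] 18.0
top red 172 px 160.0 224.0 ztop 0.1087 rect c [0.5513 0.3455] [0.0556 0.054 ] 89.8
top red 194 px 330.0 234.0 ztop 0.1526 rect c [ 0.5213 -0.0823] [0.0341 0.0344] 89.6
top boxtops 603 z 0.1139 rect [0.5059 0.0219] [0.0403 0.1149] 89.9
top green top few
top countertop 2484 z 0.114 rect [ 0.5147 -0.0404] [0.1123 0.1501] 10.0
top plunger 214 z 0.15 rect [ 0.5216 -0.0812] [0.0365 0.0388] 86.7
top basket 1259 z 0.0592 rect [0.5524 0.2774] [0.2855 0.1735] 86.2
top tray 2165 z 0.0085 rect [ 0.5054 -0.3538] [0.17  0.176] 15.3
top trayrim 551 z 0.0141 rect [ 0.505  -0.3526] [
[... 224 characters left out ...]
8 0.342 ] [0.0507 0.0534] 86.4
side red 381 px 233.0 185.0 ztop 0.0746 rect c [0.5514 0.3176] [0.0088 0.0478] 88.6
side red 272 px 270.0 242.0 ztop 0.1509 rect c [ 0.5196 -0.0834] [0.0376 0.037 ] 68.7
side boxtops 630 z 0.1135 rect [0.5023 0.0168] [0.1139 0.0431] 5.3
side green top few
side countertop 2618 z 0.1136 rect [ 0.5123 -0.0408] [0.1124 0.1543] 9.8
side plunger 286 z 0.1494 rect [ 0.5196 -0.0833] [0.0375 0.0375] 66.9
side basket 1054 z 0.0564 rect [0.5377 0.2773] [0.2895 0.1497] 86.4
side tray 1628 z 0.0075 rect [ 0.4465 -0.2963] [0.095  0.0912] 73.6
side trayrim 491 z 0.0134 rect [ 0.576  -0.3165] [0.0514 0.1638] 33.3
side tin 440 z 0.073 rect [ 0.7155 -0.2656] [0.0807 0.0305] 17.1
```

View pics/g_side.png

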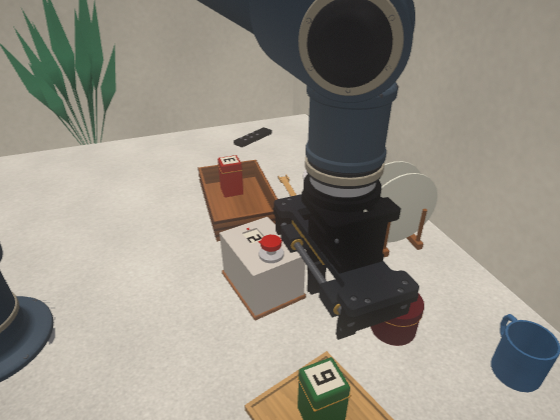

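View pics/g_top.png

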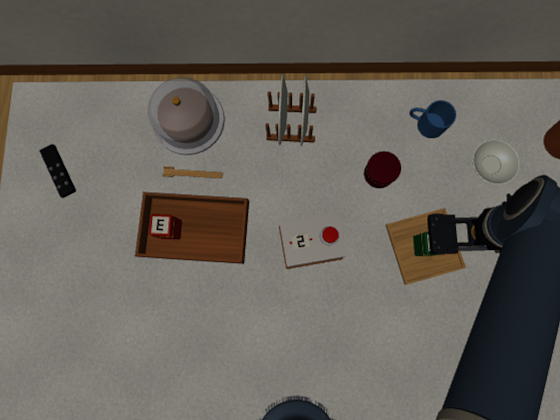

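The side view shows the green box standing upright, lid up, inside the tray at (323,395). The measured centre is (0.504, -0.351), near the tray's centre at (0.505, -0.353). The top view shows the tin, scoop and red box unmoved and the counter still on 2, so it needs four presses.

Emit:
{"method": "step_arm", "body": {"motion": [[0, 0, -0.05, 0.4, 0], [0, 0, -0.06, 0.7, 0], [0, 0, -0.06, 0.8, 0], [0, 0, -0.06, 0.8, 0], [0, 0, -0.06, 0.8, 0], [0, 0, -0.06, 0.8, 0], [0, 0, -0.06, 0.8, 0], [0, 0, -0.06, 0.8, 0], [0, 0, -0.06, 0.5, 0], [0, 0, 0, 0.27, 0]]}}

```text
time: 14.6
tcp_pos: [0.5214, -0.079, 0.2426]
tcp_rot: [0.494, -0.505, 0.494, 0.506]
wrist_force: [-0.5, 0.0, -0.4]
finger_gap: 0.0004
```

Emit:
{"method": "step_arm", "body": {"motion": [[0, 0.3, 0, 0, 0], [0, 0.5, 0, 0, 0], [0, 0.5, 0, 0, 0], [0, 0.4, 0, 0, 0], [0, 0.2, 0, 0, 0], [0, 0, 0, 0, 0], [0, 0, 0, 0, 0], [0, 0, 0, 0, 0], [0, 0, 0, 0, 0], [0, 0, 0, 0, 0]]}}

```text
time: 15.6
tcp_pos: [0.522, -0.0826, 0.1675]
tcp_rot: [-0.496, 0.505, -0.495, -0.504]
wrist_force: [-0.2, 0.8, 0.4]
finger_gap: 0.0001
```

```bash
python3 look.py h side;  python3 plan.py .521 -.082 .15
```

```text
15.65 [ 0.5219 -0.0826  0.1674] [-0.4955  0.5049 -0.4951 -0.5044] 0.0007033759726462437 [-0.05  0.14 -0.37]
t 15.65 tcp [ 0.5219 -0.0826  0.1674] gap 0.0007 F [-0.1  0.1 -0.4]
[[ 9.000e-04 -9.998e-01 -1.870e-02]
 [ 0.000e+00 -1.870e-02  9.998e-01]
 [-1.000e+00 -9.000e-04  0.000e+00]]
jaw dir world deg 91.0721398143997 tilt deg 0.05316611130119004
q [-0.065  0.289  0.173  1.951 -0.062  0.906  1.729]
d world [-0.0009  0.0006 -0.0174] tool units [0.434 0.023 0.016]
```

View pics/h_side.png

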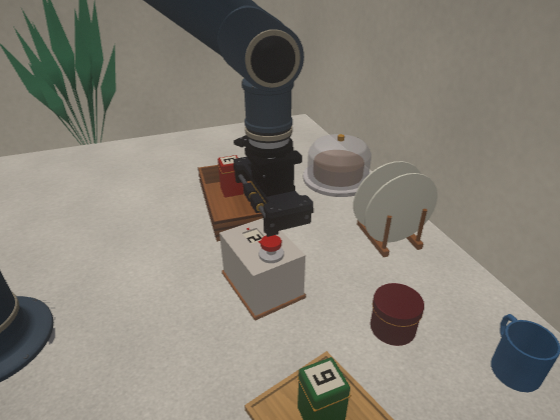

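The fingertips at (272,228) are just above the plunger at (271,241). This is the first press, slow and with a hold at the bottom to read the force.

Emit:
{"method": "step_arm", "body": {"motion": [[0, 0.25, 0.02, 0.01, 0], [0, 0.15, 0, 0, 0], [0, 0.1, 0, 0, 0], [0, 0.1, 0, 0, 0], [0, 0.1, 0, 0, 0], [0, 0.08, 0, 0, 0], [0, 0.03, 0, 0, 0], [0, 0, 0, 0, 0], [0, 0, 0, 0, 0], [0, 0, 0, 0, 0]]}}

```text
time: 16.65
tcp_pos: [0.5207, -0.0821, 0.1358]
tcp_rot: [0.495, -0.504, 0.495, 0.505]
wrist_force: [-5.5, 1.3, 12.6]
finger_gap: 0.0005
```

12.6 N at 14.5 mm of travel means the plunger is at the stop. I'll release it and look.

Emit:
{"method": "step_arm", "body": {"motion": [[0, -0.1, 0, 0, 0], [0, -0.2, 0, 0, 0], [0, -0.2, 0, 0, 0], [0, -0.2, 0, 0, 0], [0, -0.11, 0, 0, 0], [0, 0, 0, 0, 0], [0, 0, 0, 0, 0], [0, 0, 0, 0, 0], [0, 0, 0, 0, 0], [0, 0, 0, 0, 0]]}}

```text
time: 17.65
tcp_pos: [0.5207, -0.0822, 0.1666]
tcp_rot: [0.495, -0.505, 0.495, 0.505]
wrist_force: [0.6, -0.1, 0.1]
finger_gap: 0.0007
```

```bash
cat > win.sh <<'E'
python3 look.py $1 side
python3 - <<'E'
import numpy as np,cv2
exec(open('meas.py').read().split("for n in ('top'")[0].replace("sys.argv[1]","'$1'"))
p,d,K,T=ld('side');a=np.radians(9.8);c=np.array([.5145,-.0405])
ex=np.array([np.cos(a),np.sin(a)]);ey=np.array([-np.sin(a),np.cos(a)])
w=c+.03*ey;h=.04
# view from far side looking back: up = -ex, right = +ey
src=[]
for r,u in((-1,1),(1,1),(1,-1),(-1,-1)):
    P=np.r_[w+h*(r*ey-u*ex),.114,1];x=np.linalg.inv(T)@P;q=K@x[:3];src.append(q[:2]/q[2])
M=cv2.getPerspectiveTransform(np.float32(src),np.float32([[0,0],[400,0],[400,400],[0,400]]))
cv2.imwrite('pics/$1_win.png',cv2.warpPerspective(p,M,(400,400),flags=cv2.INTER_CUBIC))
E
E
bash win.sh i
```

```text
17.7 [ 0.5207 -0.0822  0.1667] [ 0.4952 -0.5045  0.4954  0.5048] 0.0001868653834104401 [-0.02  0.64  0.71]
```

View pics/i_win.png

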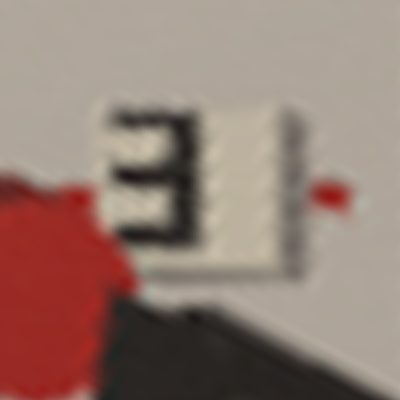

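The rectified window now shows 3 (numeral at about (155,180), red mark at (330,197)), so one press made one step. There are three more to go. Each press cycle below goes to the same depth.

Emit:
{"method": "step_arm", "body": {"motion": [[0, 0.25, 0, 0, 0], [0, 0.15, 0, 0, 0], [0, 0.1, 0, 0, 0], [0, 0.1, 0, 0, 0], [0, 0.1, 0, 0, 0], [0, 0.08, 0, 0, 0], [0, 0.03, 0, 0, 0], [0, 0, 0, 0, 0], [0, 0, 0, 0, 0], [0, 0, 0, 0, 0]]}}

```text
time: 18.7
tcp_pos: [0.5206, -0.0822, 0.1358]
tcp_rot: [0.495, -0.504, 0.495, 0.505]
wrist_force: [-5.5, 2.0, 12.1]
finger_gap: 0.0002
```

Emit:
{"method": "step_arm", "body": {"motion": [[0, -0.1, 0, 0, 0], [0, -0.2, 0, 0, 0], [0, -0.2, 0, 0, 0], [0, -0.2, 0, 0, 0], [0, -0.11, 0, 0, 0], [0, 0, 0, 0, 0], [0, 0, 0, 0, 0], [0, 0, 0, 0, 0], [0, 0, 0, 0, 0], [0, 0, 0, 0, 0]]}}

```text
time: 19.7
tcp_pos: [0.5207, -0.0822, 0.1667]
tcp_rot: [0.495, -0.504, 0.495, 0.505]
wrist_force: [-0.9, 0.4, 1.2]
finger_gap: 0.0004
```

```bash
bash win.sh j
```

```text
19.75 [ 0.5208 -0.0822  0.1667] [ 0.4953 -0.5045  0.4954  0.5047] 0.00015665227373852432 [-1.17 -0.42  0.23]
```

View pics/j_win.png

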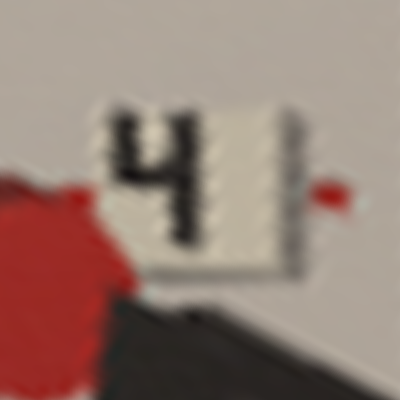

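The window shows 4 (numeral at (155,175)).

Emit:
{"method": "step_arm", "body": {"motion": [[0, 0.25, 0, 0, 0], [0, 0.15, 0, 0, 0], [0, 0.1, 0, 0, 0], [0, 0.1, 0, 0, 0], [0, 0.1, 0, 0, 0], [0, 0.08, 0, 0, 0], [0, 0.03, 0, 0, 0], [0, 0, 0, 0, 0], [0, 0, 0, 0, 0], [0, 0, 0, 0, 0]]}}

```text
time: 20.75
tcp_pos: [0.5206, -0.0822, 0.1359]
tcp_rot: [0.495, -0.504, 0.495, 0.505]
wrist_force: [-5.2, 1.4, 12.2]
finger_gap: 0.0007
```

Emit:
{"method": "step_arm", "body": {"motion": [[0, -0.1, 0, 0, 0], [0, -0.2, 0, 0, 0], [0, -0.2, 0, 0, 0], [0, -0.2, 0, 0, 0], [0, -0.11, 0, 0, 0], [0, 0, 0, 0, 0], [0, 0, 0, 0, 0], [0, 0, 0, 0, 0], [0, 0, 0, 0, 0], [0, 0, 0, 0, 0]]}}

```text
time: 21.75
tcp_pos: [0.5207, -0.0822, 0.1667]
tcp_rot: [0.495, -0.504, 0.495, 0.505]
wrist_force: [-1.0, 0.3, 0.3]
finger_gap: 0.0005
```

```bash
bash win.sh k
```

```text
21.8 [ 0.5207 -0.0822  0.1667] [ 0.4952 -0.5045  0.4954  0.5048] 0.000377205995963607 [-0.05  0.25 -0.15]
```

View pics/k_win.png

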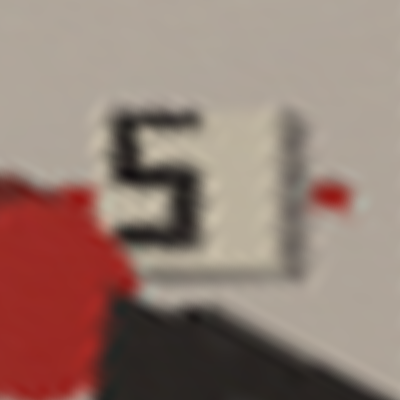

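The window shows 5, so one last press. After it I'll rise well clear.

Emit:
{"method": "step_arm", "body": {"motion": [[0, 0.25, 0, 0, 0], [0, 0.15, 0, 0, 0], [0, 0.1, 0, 0, 0], [0, 0.1, 0, 0, 0], [0, 0.1, 0, 0, 0], [0, 0.08, 0, 0, 0], [0, 0.03, 0, 0, 0], [0, 0, 0, 0, 0], [0, 0, 0, 0, 0], [0, 0, 0, 0, 0]]}}

```text
time: 22.8
tcp_pos: [0.5206, -0.0822, 0.1358]
tcp_rot: [0.495, -0.504, 0.495, 0.505]
wrist_force: [-4.9, 0.2, 11.6]
finger_gap: 0.0004
```

Emit:
{"method": "step_arm", "body": {"motion": [[0, -0.1, 0, 0, 0], [0, -0.2, 0, 0, 0], [0, -0.2, 0, 0, 0], [0, -0.3, 0, 0, 0], [0, -0.6, 0, 0, 0], [0, -0.7, 0, 0, 0], [0, -0.7, 0, 0, 0], [0, -0.5, 0, 0, 0], [0, -0.2, 0, 0, 0], [0, 0, 0, 0, 0]]}}

```text
time: 23.8
tcp_pos: [0.5215, -0.0823, 0.2758]
tcp_rot: [-0.496, 0.505, -0.495, -0.504]
wrist_force: [-0.0, 0.1, -0.3]
finger_gap: 0.0005
```

```bash
bash win.sh l; python3 look.py l top; python3 meas.py l | egrep "green|plunger|red|tin"
```

```text
23.85 [ 0.5207 -0.0822  0.2745] [-0.4954  0.5047 -0.4952 -0.5046] 0.0005687729689990567 [-0.45 -0.18 -1.27]
23.9 [ 0.5203 -0.0821  0.2737] [ 0.495  -0.5042  0.4956  0.5051] 0.0008485003202568743 [-0.76  0.1  -0.87]
top green 333 px 426.0 244.0 ztop 0.1084 rect c [ 0.5042 -0.348 ] [0.0525 0.0567] 0.5
top red 179 px 160.0 225.0 ztop 0.1085 rect c [0.5512 0.345 ] [0.0571 0.0541] 89.3
top green top few
top plunger few
top tin 622 z 0.0743 rect [ 0.7204 -0.2367] [0.0895 0.0618] 84.3
side green 1330 px 324.0 399.0 ztop 0.1073 rect c [ 0.5037 -0.3502] [0.0547 0.0559] 1.9
side red 176 px 230.0 167.0 ztop 0.1064 rect c [0.5484 0.3389] [0.0505 0.0546] 86.1
side red 496 px 231.0 184.0 ztop 0.0782 rect c [0.5445 0.3195] [0.0232 0.0581] 69.5
side red 261 px 270.0 242.0 ztop 0.1511 rect c [ 0.5195 -0.0839] [0.0376 0.0369] 0.3
side green top few
side plunger 287 z 0.1494 rect [ 0.5194 -0.0846] [0.038  0.0381] 78.4
side tin 1654 z 0.0738 rect [ 0.7062 -0.2373] [0.087  0.0887] 1.7
```

View pics/l_win.png

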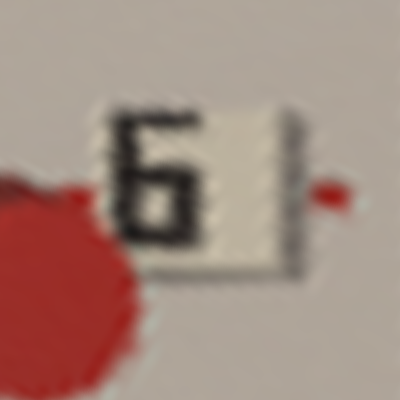

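View pics/l_side.png

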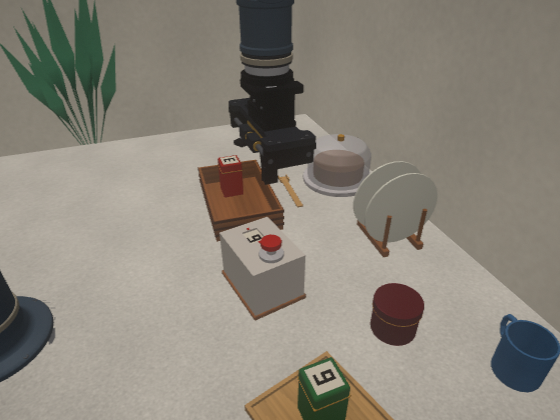

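View pics/l_top.png

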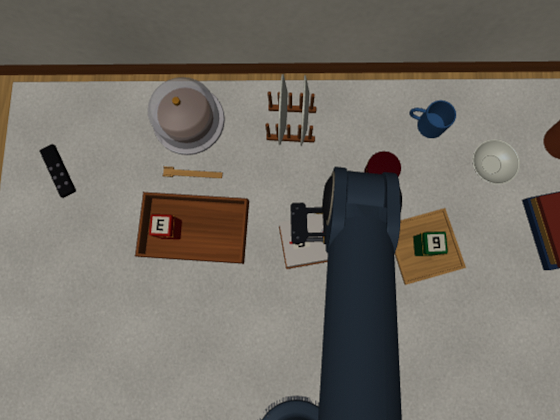

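The rectified window shows 6 (numeral at (155,175)) and the plunger is fully up. The side view shows the green box upright in the tray at (324,395), and the top view shows its "6" lid at (436,243) inside the rim. The red box, tin and scoop are where they were, and the gripper is clear.

```bash
python3 -c "
from rig import ctrl
print(ctrl.hand_in())"
```

```text
the job is handed in; nothing more can be done
None
```

I moved the green tea box to the tray and set the counter from 2 to 6, then handed the job in at about 24 s of the 58 s allowed. No verdict was reported.

- **Green box:** It stands upright, lid up, inside the tray rim. Its measured centre is (0.504, -0.350), against a tray centre of about (0.505, -0.353), and its top is 107 mm above the shelf. It touched down at about 6 N before I let go.
- **Counter:** I made four full presses, each to the stop with about 12 N, and let the plunger come fully up each time. The window read 3, 4, 5, then 6. The side view shows the plunger back up at 149–151 mm.
- **Other items:** The red box, tin and scoop look unmoved in the pictures, and the gripper is clear of everything. The tin reads (0.706, -0.237), unchanged in the side view.
- **Checks that failed or disagreed:**
  - In the last top view the arm covered the plunger and part of the tin. The plunger had no reading there, and the tin's top-view fit was off (x 0.720 against 0.708 before).
  - I compared the scoop's place by eye only.

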